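# Rock the red locating block out of the riveting fixture and hold it clear

## Task

The knife-handle riveting fixture standing loose on the bench is being changed over: take hold of the red locating block, which sits tightly in its pocket, and rock it from side to side, a few degrees each way, until it comes free, without lifting, tipping or shifting the fixture (a straight pull brings the whole fixture up with it). Leave the blue block fully seated and the tools and other things on the bench alone. Finish while still holding the red block in the gripper, upright and just clear, about 20 mm above its own pocket and touching nothing else; do not put it down or let go.

Things in the scene. Friction and masses are not known exactly. Their poses are not given: they have to be found in the camera images.
- fixture: loose aluminium fixture plate on rubber feet, 210 (x) x 150 (y) mm, top face 36 mm above its underside, about 2 kg, with two pockets along x. Origin at the centre of the underside; x along the row of blocks, y sideways (the rocking direction), z up. One end lifts off the bench at an upward pull of about 15 N on a block
- red_block: block to take out, in either pocket. From below: tongue 20 (x) x 38 (y) x 22 mm; red flange 32 x 54 x 6 mm resting on the fixture's top face; red upright 26 x 40 x 40 mm, to be gripped across its 40 mm (y); two 8 mm thick cheeks 16 mm high at its y sides. 84 mm tall, 0.25 kg. Origin at the centre of the tongue's underside, 14 mm above the bench when seated; axes as the fixture's
- red_block_top (a point): point on the red block's centre line level with the tops of its cheeks, 84 mm above its origin. In the pocket the block can lean up to about 10 degrees either way (5 to 7 is ample) about x (top towards +y or -y), needing 0.5 to 1 N m; each change from one lean to the other lets its middle climb 2 to 3 mm (12 mm per radian)
- pocket_near (a point): centre of the mouth, level with the top face, of the pocket 45 mm to the -x side of the fixture's centre. Each pocket is 47 mm long in y, 23 mm wide in x, 24 mm deep. Two spring plungers on the inner wall, 10 mm below the top face and 12 mm either side of the middle in y, press the tongue against a 24 mm wide pad on the outer wall
- pocket_far (a point): centre of the mouth of the like pocket 45 mm to the +x side of the fixture's centre. The plungers hold a seated block with 25 to 33 N against a straight pull; leaned about x, it turns on one plunger while the other side slips up. It is past the plungers once 12 mm up and out of the pocket once 22 mm up
- blue_block: blue block, same shape as the red one, in the other pocket, seated with its flange on the fixture; it stays there
- mallet: assembly mallet with an orange head and a wooden handle, 260 mm long, lying left of the robot; leave it alone; origin at its underside
- knife: finished knife with a wooden handle, 250 x 22 x 16 mm, lying on the right; leave it alone; origin under the joint of handle and blade
- tin: small jar of polishing paste, 72 mm across, 55 mm high, on the right; leave it alone; origin at the centre of its underside
- punch: pin punch, 125 x 10 mm, lying on the right; leave it alone; origin at its underside

How it is judged:
On the way, in this order (a step that is already met when the one before it is completed fails the run):
1. the red block, gripped and with its tongue still in the pocket, is leaned at least 2 degrees towards the fixture's +y side (angle between red_block's own z axis and vertical above 0.035 rad and z of red_block in the frame of fixture below 0.034 m and y of red_block_top in the frame of fixture above 0.0015 m and contact force between the fingers and red_block above 0.5 N), for 0.05 s.
2. then, still in the pocket, it is leaned at least 2 degrees the other way (any further rocking, begun on either side, is welcome) (angle between red_block's own z axis and vertical above 0.035 rad and z of red_block in the frame of fixture below 0.034 m and y of red_block_top in the frame of fixture below -0.0015 m and contact force between the fingers and red_block above 0.5 N), for 0.05 s.
At the end, for the whole second after the job is handed in: red block held still by the fingers, upright within 8 deg, tongue's underside 6 to 45 mm above the fixture's top face and within 25 mm of over its pocket, touching neither fixture nor blue block; fixture flat, within 30 mm of its place, blue block seated within 3 mm (z of red_block in the frame of fixture between 0.042 and 0.081 m and (horizontal distance between red_block and pocket_near below 0.025 m or horizontal distance between red_block and pocket_far below 0.025 m) and distance of red_block from where it was at the start of the episode below 0.09 m and angle between red_block's own z axis and vertical below 0.14 rad and linear speed of red_block below 0.02 m/s and contact force between the fingers and red_block above 1 N and contact force between red_block and fixture below 0.1 N and contact force between red_block and blue_block below 0.1 N and height (world z) of fixture below 0.003 m and angle between fixture's own z axis and vertical below 0.02 rad and distance of fixture from where it was at the start of the episode below 0.03 m and z of blue_block in the frame of fixture below 0.017 m and angle between blue_block's own z axis and vertical below 0.03 rad); the arm keeps its last pose, push and grip.
It fails at once if the fixture is lifted or tipped off the bench: its middle rises more than 5 mm or it tilts more than 3 degrees (height (world z) of fixture above 0.005 m or angle between fixture's own z axis and vertical above 0.052 rad).
It fails at once if the fixture is pushed more than 40 mm from its place (distance of fixture from where it was at the start of the episode above 0.04 m).
It fails at once if the blue block is pulled more than 5 mm out of its pocket (z of blue_block in the frame of fixture above 0.019 m).
It fails at once if the mallet, knife, jar or punch is moved more than 30 mm (distance of any of mallet, knife, tin, punch from where it was at the start of the episode above 0.03 m).
It also fails if it takes over 48 s, if anything falls off the work surface, if the arm or the gripper's body presses on something with over 40 N, if the wrist force passes 120 N, or if a joint passes its speed limit or range.

## Robot

A 6-joint arm with a two-finger parallel gripper is mounted at the origin on the work surface. World frame = base frame: x ahead of the robot, y to its left, z up, the work surface at z = 0. Lengths are in m, angles in rad, forces in N, time in s.
With the tool pointing down it reaches from about 0.375 to 0.9 m from the base axis. Payload 3.1 kg.
Tool frame: the origin (TCP) lies on the centre line of the jaws, within the pads' length; the fingertips stand 14 mm ahead of it and the grasp point (between the pads) lies 5 mm behind it; y points along the fingers, z is the direction in which the jaws open and shut, and the axes are right-handed (so a half turn about y gives the same grasp; the last joint's range is limited). The gripper opens to 87 mm and grips with 3 to 60 N. Pads are 19 mm wide; open, the fingers measure 117 mm over their backs; the gripper's body (75 mm by 190 mm) begins 51 mm behind the grasp point.
Start: joints at [-1.49, 0.527, 1.433, -0, 1.181, -0.178], TCP at [0.16, -0.604, 0.237] pointing down, gripper open.
Joint ranges: [-3.08, 3.08], [-0.75, 2.2], [0.22, 2.44], [-1.43, 4.57], [0, 2.65], [-2.85, 2.85]. Speed limits (rad/s): [2.79, 2.79, 3.14, 3.14, 3.14, 3.14].

## Interface

Orientations are given as a unit quaternion [x, y, z, w].
In Python, from rig import robot, vision gives the robot as it stands.
- The arm moves only by the shell command python3 -m crank 'ROWS' [FORCE]. ROWS is JSON, a list of rows, each a list of 7 numbers: the shift along the tool's x, y, z as a fraction of full scale, then the turn, a rotation vector about the tool's x, y, z as a fraction of full scale, then the gripper command: -1 is shut, 1 is fully open, values between are in proportion. In form: [[x, y, z, wx, wy, wz, grip], ...]. A call has 1 to 10 rows; each row is the pose to reach, as a shift and turn from the pose commanded when the call began, along the tool's axes at that moment, turning the shorter way round; what a row does not reach only later rows make up. Full scale, the value 1, is 50 cm for a shift and pi rad for a turn. A row lasts 1/8 s, in which the tool goes at most 62.5 mm and 10.7 degrees, less where a joint would pass 70% of its speed; a pose out of reach is approached as far as the arm can. A call with a number of a shift or a turn outside -1 to 1 is refused whole. A call with a gripper value outside its range is refused whole. The fingers move at their own pace and stop on an object; FORCE is the grip in N (left out, the last holds). Time passes only in rows, so rows that repeat a pose let the fingers close. It gives the time, the measured TCP pose, the force and the opening at its end, in the units of the state.
- robot.get_obs(): the state, without advancing time (a new reading comes with each control period).
- vision.camera(name): name is "scene" or "side" or "wrist"; returns the picture (420x560x3 uint8, blue, green, red); there is no depth.
- vision.camera_info(name): a dict with "vfov" (degrees; the focal length in pixels is half the picture's height over the tangent of half this angle, whatever the lens; pixels are square), "cx", "cy" (the principal point, pixels), "k1" (the pictures are not rectified: a ray, as slopes to the right and down, at radius r is drawn at 1 + k1 r^2 times it, then the intrinsics apply), "world_from_camera" (4x4, takes a point from camera to world coordinates); the wrist camera has in their place "tool_from_camera" (4x4, takes a point from camera to tool coordinates, whose origin is the TCP and whose axes are the tool frame's). Camera axes: x right, y up, looking along -z (the intrinsics and any distortion apply to the point x, -y, -z); pixel columns grow to the right and rows downward; lengths in m; the calibration is good to about 2 mm. A picture is of the moment at which its call begins: read the wrist's pose just before it. camera_info takes no time and is no camera call.
- robot.hand_in(): hands the job in, once; it reports no verdict.
The state is a dict: "time": time; "q": joint angles; "joint_velocities": joint speeds; "joint_torque": joint torques, N m; "position": TCP position; "tool_rot": TCP orientation; "ft_force": force on the tool from outside, world axes, zero at the start; "moment": the same for the moment, N m; "grip_width": finger opening in m.
Only numpy, scipy, OpenCV 4.12 (cv2) and the standard library are available. Lean on these libraries where they do the work, as an engineer would, in place of code of your own. Each camera call takes 0.05 s, during which the arm holds its last target.

## Working session

There is one attempt and no reset: what is moved stays moved. The work goes in short steps, Python scripts to look and compute and a shell command to move; the robot and the scene stay as the last step left them, time stands still between calls to the robot, and variables do not carry over. Pictures are saved under pics/ and viewed, and the job is handed in when it is done.

```bash
ls; mkdir -p pics
python3 - <<'E'
from rig import robot, vision
import cv2
o=robot.get_obs(); print(o)
for n in ("scene","side","wrist"):
    cv2.imwrite(f"pics/{n}0.png",vision.camera(n)); print(n,vision.camera_info(n))
E
```

```text
pics
{'time': 0.0, 'q': array([-1.49050752e+00,  5.28498970e-01,  1.43390228e+00,  1.59913725e-06,
        1.18137845e+00, -1.78549751e-01]), 'joint_velocities': array([-6.43682614e-05, -1.30639699e-03, -7.87456397e-04, -6.52227289e-04,
        8.18199368e-04, -9.52410665e-04]), 'joint_torque': array([-1.20648743e-03, -4.40054941e+01, -1.76594013e+01,  6.32567424e-02,
        5.82133967e-02, -1.57995587e-04]), 'position': array([ 0.15991554, -0.6034713 ,  0.23555145]), 'tool_rot': array([-0.09121923,  0.70196514, -0.70042058,  0.09129623]), 'ft_force': array([ 0.72298855, -0.46661103,  0.30424179]), 'moment': array([ 0.03048542,  0.03827124, -0.0413125 ]), 'grip_width': 0.08719733599598009}
scene {'vfov': 46.895202289718476, 'cx': 277.5094841527077, 'cy': 210.99609322777533, 'k1': -0.12977046584659613, 'world_from_camera': array([[-0.82706155, -0.35394093,  0.4366864 ,  1.16437422],
       [ 0.56208958, -0.51391023,  0.64803671,  0.90389744],
       [-0.00494911,  0.78142312,  0.6239819 ,  1.055573  ],
       [ 0.        ,  0.        ,  0.        ,  1.        ]])}
side {'vfov': 55.71833682268381, 'cx': 281.32872595542926, 'cy': 212.7406030659815, 'k1': -0.0058817570981256825, 'world_from_camera': array([[ 0.99987839,  0.00633983, -0.01424812,  0.44558535],
       [-0.01544285,  0.52980783, -0.84797711, -1.01990721],
       [ 0.00217273,  0.84809402,  0.52984131,  0.6695962 ],
       [ 0.        ,  0.        ,  0.        ,  1.        ]])}
wrist {'vfov': 68.32362311028322, 'cx': 275.5871269663131, 'cy': 209.3781970347124, 'k1': -0.06051937170088582, 'tool_from_camera': array([[ 1.20570710e-04, -9.70710790e-01, -2.40251008e-01,
        -6.47186081e-02],
       [-6.50223777e-04,  2.40250883e-01, -9.70710611e-01,
        -1.48917074e-01],
       [ 9.99999781e-01,  2.73256185e-04, -6.02212017e-04,
         7.09899214e-04],
       [ 0.00000000e+00,  0.00000000e+00,  0.00000000e+00,
         1.00000000e+00]])}
```

View pics/scene0.png

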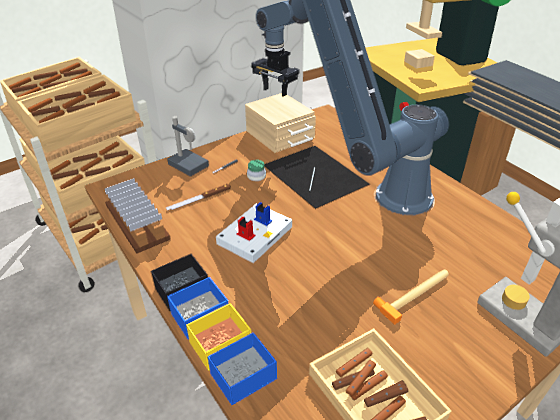

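View pics/side0.png

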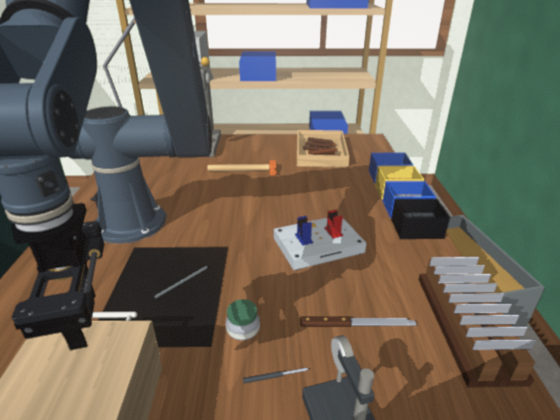

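View pics/wrist0.png

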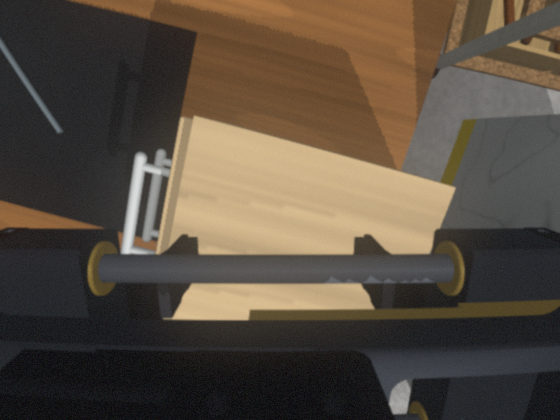

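```bash
cat > h.py <<'E'
import numpy as np, cv2
from rig import robot, vision
from scipy.spatial.transform import Rotation as R
def K(n,info):
    f=210/np.tan(np.radians(info['vfov'])/2)
    return np.array([[f,0,info['cx']],[0,f,info['cy']],[0,0,1]]),np.array([info['k1'],0,0,0,0])
def wfc(n,obs=None):
    i=vision.camera_info(n)
    if n!='wrist': return i['world_from_camera']
    T=np.eye(4);T[:3,:3]=R.from_quat(obs['tool_rot']).as_matrix();T[:3,3]=obs['position']
    return T@i['tool_from_camera']
def rays(n,uv,obs=None):
    i=vision.camera_info(n);k,d=K(n,i)
    p=cv2.undistortPoints(np.array(uv,float).reshape(-1,1,2),k,d).reshape(-1,2)
    D=np.c_[p[:,0],-p[:,1],-np.ones(len(p))]
    T=wfc(n,obs); return T[:3,3],D@T[:3,:3].T
def plane(n,uv,z,obs=None):
    o,D=rays(n,uv,obs); return o+D*((z-o[2])/D[:,2])[:,None]
def proj(n,P,obs=None):
    i=vision.camera_info(n);k,d=K(n,i);T=np.linalg.inv(wfc(n,obs))
    p=np.array(P,float).reshape(-1,3)@T[:3,:3].T+T[:3,3]
    p=p*[1,-1,-1]
    return cv2.projectPoints(p,np.zeros(3),np.zeros(3),k,d)[0].reshape(-1,2)
E
python3 - <<'E'
import cv2
a=cv2.imread('pics/scene0.png')[185:275,200:310];b=cv2.imread('pics/side0.png')[195:275,260:375]
a=cv2.resize(a,(770,630),interpolation=cv2.INTER_CUBIC)[:600];b=cv2.resize(b,(800,556),interpolation=cv2.INTER_CUBIC)
cv2.imwrite('pics/a.png',a);cv2.imwrite('pics/b.png',b)
E
```

```text
(no output)
```

View pics/a.png

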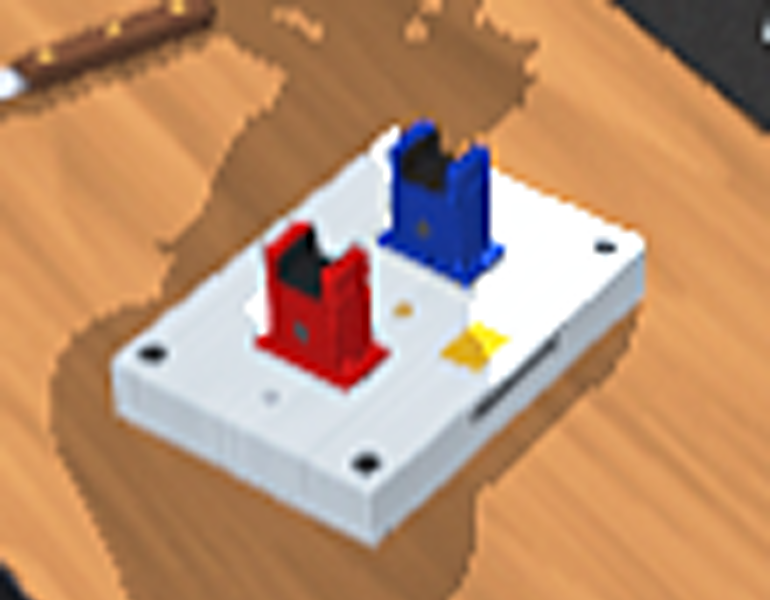

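View pics/b.png

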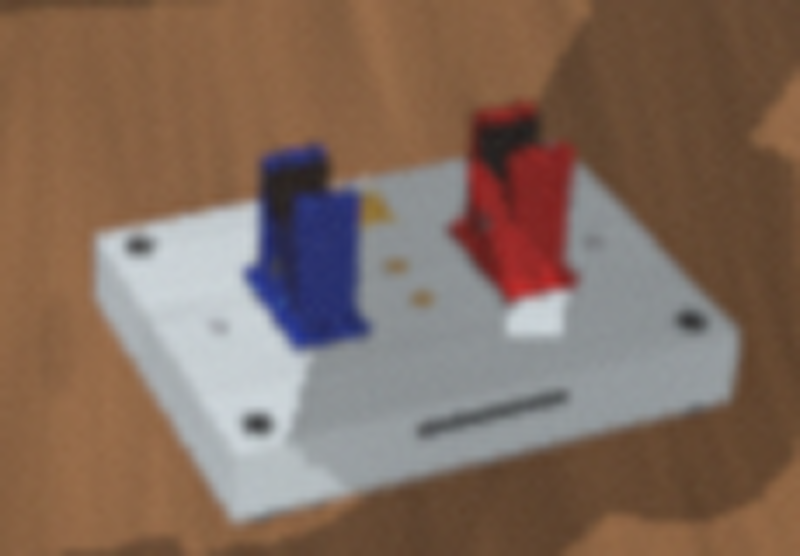

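Run:
```python
from h import *
np.set_printoptions(precision=4,suppress=True)
s=np.array([[112,362],[375,492],[645,245]])/7+[200,185]
d=np.array([[95,232],[232,455],[738,335],[470,160]])/6.957+[260,195]
for n,uv in(('scene',s),('side',d)):
    P=plane(n,uv,.036)[:,:2];print(n,P)
    e=np.diff(P,axis=0);print(np.linalg.norm(e,axis=1),np.degrees(np.arctan2(e[:,1],e[:,0])),'c',(P[0]+P[2])/2)
# blocks: flange pixels at z=.042 / masks
for n in('scene','side'):
    im=cv2.imread(f'pics/{n}0.png')
    # holes
cS=np.array([[152,354],[367,463],[605,247],[403,310],[475,347]])/7+[200,185]
cD=np.array([[138,245],[257,423],[690,320],[397,265],[422,298]])/6.957+[260,195]
print(plane('scene',cS,.036)[:,:2]);print(plane('side',cD,.036)[:,:2])
# flange corners z=.042
fS={'red':[[255,340],[347,390-8],[390,352]],'blue':[[378,238],[466,284-8],[503,250]]}
for k,v in fS.items():
    P=plane('scene',np.array(v)/7+[200,185],.042)[:,:2]; print(k,P,'c',(P[0]+P[2])/2)
fD={'red':[[450,230],[510,296],[577,278]],'blue':[[246,272],[300,340],[369,325]]}
for k,v in fD.items():
    P=plane('side',np.array(v)/6.957+[260,195],.042)[:,:2]; print(k,P,'c',(P[0]+P[2])/2)
```

```text
scene [[ 0.6852 -0.1575]
 [ 0.6316 -0.0181]
 [ 0.4378 -0.0883]]
[0.1493 0.2061] [ 111.0249 -160.1057] c [ 0.5615 -0.1229]
side [[ 0.4396 -0.089 ]
 [ 0.4895 -0.2334]
 [ 0.6877 -0.1626]
 [ 0.5985 -0.0368]]
[0.1527 0.2105 0.1543] [-70.9478  19.6378 125.3285] c [ 0.5637 -0.1258]
[[ 0.6675 -0.152 ]
 [ 0.6248 -0.0356]
 [ 0.4542 -0.0977]
 [ 0.5569 -0.1133]
 [ 0.5437 -0.073 ]]
[[ 0.457  -0.0986]
 [ 0.4995 -0.2148]
 [ 0.671  -0.1526]
 [ 0.5604 -0.1139]
 [ 0.5682 -0.1367]]
red [[ 0.6271 -0.1277]
 [ 0.6075 -0.0798]
 [ 0.5809 -0.0861]] c [ 0.604  -0.1069]
blue [[ 0.5424 -0.1577]
 [ 0.5235 -0.1111]
 [ 0.4989 -0.1171]] c [ 0.5207 -0.1374]
red [[ 0.583  -0.0982]
 [ 0.6015 -0.1441]
 [ 0.6294 -0.1323]] c [ 0.6062 -0.1152]
blue [[ 0.4993 -0.1266]
 [ 0.5178 -0.1718]
 [ 0.5449 -0.1625]] c [ 0.5221 -0.1446]
```

```bash
cat >> h.py <<'E'
def goal(o,pos,yaw,flip=1,lean=0):
    # tool y down, tool z = flip*fixture y ; lean>0: top towards +y
    x=np.array([np.cos(yaw),np.sin(yaw),0]);y=np.array([-np.sin(yaw),np.cos(yaw),0]);z=np.array([0,0,1.])
    tz=flip*y;ty=-z;tx=np.cross(ty,tz)
    M=R.from_rotvec(-lean*x)*R.from_matrix(np.c_[tx,ty,tz])
    C=R.from_quat(o['tool_rot'])
    sh=C.inv().apply(np.array(pos)-o['position'])/.5
    tu=(C.inv()*M).as_rotvec()/np.pi
    return sh,tu
E
python3 - <<'E'
from h import *
np.set_printoptions(precision=4,suppress=True)
o=robot.get_obs();print(R.from_quat(o['tool_rot']).as_matrix())
for f in(1,-1):print(goal(o,[.605,-.109,.235],np.radians(19.8),f))
E
```

```text
[[-0.9667 -0.0002  0.2559]
 [-0.2559  0.0016 -0.9667]
 [-0.0003 -1.     -0.0016]]
(array([-1.1137,  0.0031, -0.7285]), array([0.0002, 0.9724, 0.0008]))
(array([-1.1137,  0.0031, -0.7285]), array([ 0.0005, -0.0276, -0.0001]))
```

```bash
python3 -m crank '[[-0.05,0,-0.033,0,-0.002,0,1],[-0.125,0,-0.082,0,-0.004,0,1],[-0.2,0,-0.131,0,-0.008,0,1],[-0.275,0,-0.18,0,-0.012,0,1],[-0.35,0,-0.229,0,-0.016,0,1],[-0.425,0,-0.278,0,-0.02,0,1],[-0.5,0,-0.327,0,-0.024,0,1],[-0.575,0,-0.376,0,-0.028,0,1],[-0.65,0,-0.425,0,-0.028,0,1],[-0.7,0,-0.458,0,-0.028,0,1]]' 55
python3 - <<'E'
from h import *
np.set_printoptions(precision=4,suppress=True)
o=robot.get_obs()
print(o['q'],goal(o,[.605,-.109,.235],np.radians(19.8),-1))
E
```

```text
time: 1.4
position: [0.4406, -0.2914, 0.2364]
tool_rot: [-0.123, 0.697, -0.696, 0.122]
ft_force: [-0.8, -0.7, 0.3]
grip_width: 0.0869
[-0.7961  0.3983  1.6741  0.0003  1.0699  0.4264] (array([-0.4335,  0.0028, -0.2307]), array([0.0002, 0.0008, 0.    ]))
```

```bash
python3 -m crank '[[-0.075,0,-0.04,0,0,0,1],[-0.15,0,-0.08,0,0,0,1],[-0.225,0,-0.12,0,0,0,1],[-0.3,0,-0.16,0,0,0,1],[-0.365,0,-0.195,0,0,0,1],[-0.41,0,-0.22,0,0,0,1],[-0.4335,0.003,-0.231,0,0,0,1],[-0.4335,0.003,-0.231,0,0,0,1],[-0.4335,0.003,-0.231,0,0,0,1]]'
python3 - <<'E'
from h import *
np.set_printoptions(precision=4,suppress=True)
o=robot.get_obs()
print(o['position'],o['q'],np.abs(o['joint_velocities']).max())
cv2.imwrite('pics/w1.png',vision.camera('wrist'))
E
```

```text
time: 2.52
position: [0.6036, -0.1117, 0.2348]
tool_rot: [-0.122, 0.697, -0.697, 0.121]
ft_force: [0.9, -0.6, 0.3]
grip_width: 0.0867
[ 0.6036 -0.1117  0.2348] [-0.3645  0.5146  1.4629 -0.0005  1.1649  0.8605] 0.006374346532094583
```

View pics/w1.png

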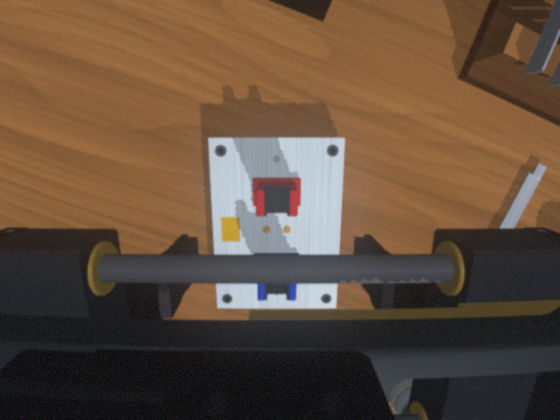

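```bash
python3 - <<'E'
from h import *
np.set_printoptions(precision=4,suppress=True)
o=robot.get_obs()
im=cv2.imread('pics/w1.png').astype(int);b,g,r=im[...,0],im[...,1],im[...,2]
red=((r>110)&(g<60)&(b<60)).astype(np.uint8)
n,l,s,c=cv2.connectedComponentsWithStats(red);i=1+s[1:,4].argmax();print(s[i])
# holes centroid
gray=im.sum(2)
H=[]
for u,v in((220,151),(333,150),(227,298),(326,298)):
    w=gray[v-8:v+9,u-8:u+9]; yy,xx=np.nonzero(w<w.min()+110);H.append([u-8+xx.mean(),v-8+yy.mean()])
P=plane('wrist',H,.036,o)[:,:2];print(np.array(H),P,P.mean(0))
e=[P[0]-P[2],P[1]-P[3]];print([np.degrees(np.arctan2(a[1],a[0])) for a in e],[np.linalg.norm(a) for a in e], np.linalg.norm(P[0]-P[1]))
c=P.mean(0);a=np.radians(19.8);print(c+.045*np.array([np.cos(a),np.sin(a)]))
# red flange: outer edge px
x,y,w,h=s[i][:4]
print(plane('wrist',[[x,y],[x+w,y]],.042,o))
print(proj('wrist',[[.605,-.109,.098]],o))
bl=((b>90)&(g<70)&(r<70)).astype(np.uint8); 
for nm,m in(('red',red),('blue',bl)):
  ys,xs=np.nonzero(m);k=(ys>ys.max()-6);print(nm,xs.min(),xs.max(),ys.min(),ys.max())
E
python3 - <<'E'
import cv2
cv2.imwrite('pics/w1c.png',cv2.resize(cv2.imread('pics/w1.png')[130:310,200:360],(640,600)[:2],interpolation=cv2.INTER_CUBIC))
E
```

```text
Traceback (most recent call last):
ValueError: attempt to get argmax of an empty sequence
```

View pics/w1c.png

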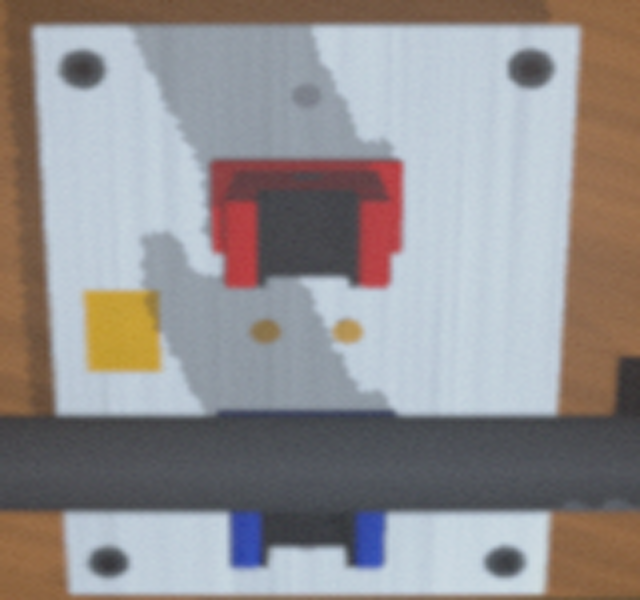

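Run:
```python
from h import *
np.set_printoptions(precision=4,suppress=True)
o=robot.get_obs()
S=np.array([4,600/180])
def px(L):return np.array(L)/S+[200,130]
P=plane('wrist',px([[82,69],[530,69],[109,561],[505,561]]),.036,o)[:,:2];print(P,P.mean(0))
e=[P[0]-P[2],P[1]-P[3]];print([np.degrees(np.arctan2(a[1],a[0])) for a in e],[np.linalg.norm(a) for a in e],np.linalg.norm(P[0]-P[1]))
E_=P[1]-P[0];print(np.degrees(np.arctan2(E_[1],E_[0]))+90)
c=P.mean(0);a=np.radians(19.8);print('red from holes',c+.045*np.array([np.cos(a),np.sin(a)]))
F=plane('wrist',px([[211,160],[402,160]]),.042,o)[:,:2];x=np.array([np.cos(a),np.sin(a)])
print(F,np.linalg.norm(F[0]-F[1]),'red from flange',F.mean(0)-.016*x)
C=plane('wrist',px([[224,287],[391,287]]),.098,o)[:,:2];print(np.linalg.norm(C[0]-C[1]),'red from cheeks',C.mean(0)+.013*x)
# scene camera holes from before
```

```text
[[ 0.626  -0.0396]
 [ 0.6681 -0.1566]
 [ 0.4547 -0.1017]
 [ 0.4968 -0.2188]] [ 0.5614 -0.1292]
[np.float64(19.93910126260125), np.float64(19.933033495119396)] [np.float64(0.18219604851376267), np.float64(0.18225550955558298)] 0.12437121482983368
19.797504550642003
red from holes [ 0.6038 -0.1139]
[[ 0.6102 -0.0833]
 [ 0.6281 -0.1333]] 0.05306122338327294 red from flange [ 0.6041 -0.1137]
0.039959453239565505 red from cheeks [ 0.6045 -0.1137]
```

Run:
```python
from h import *
np.set_printoptions(precision=4,suppress=True)
o=robot.get_obs();print(o['position'])
for z in (.12,.062):print(goal(o,[.6045,-.1125,z],np.radians(19.9),-1))
```

```text
[ 0.6036 -0.1118  0.2349]
(array([-0.0014,  0.2299,  0.002 ]), array([ 0.    , -0.0005,  0.0002]))
(array([-0.0014,  0.3459,  0.002 ]), array([ 0.    , -0.0005,  0.0002]))
```

```bash
python3 -m crank '[[0,0.06,0,0,0,0,1],[-0.001,0.14,0.002,0,0,0,1],[-0.001,0.2,0.002,0,0,0,1],[-0.001,0.24,0.002,0,0,0,1],[-0.001,0.27,0.002,0,0,0,1],[-0.001,0.29,0.002,0,0,0,1],[-0.001,0.29,0.002,0,0,0,1]]'
python3 - <<'E'
from h import *
np.set_printoptions(precision=4,suppress=True)
o=robot.get_obs()
print(goal(o,[.6045,-.1125,.062],np.radians(19.9),-1))
cv2.imwrite('pics/s2.png',cv2.resize(vision.camera('side')[120:300,220:420],(800,600)[:2]))
cv2.imwrite('pics/c2.png',cv2.resize(vision.camera('scene')[140:290,180:340],(640,600)))
E
```

```text
time: 3.45
position: [0.6048, -0.1118, 0.0897]
tool_rot: [-0.122, 0.697, -0.696, 0.122]
ft_force: [-0.5, 0.6, 0.3]
grip_width: 0.0867
(array([0.001 , 0.0554, 0.001 ]), array([ 0.0002, -0.0003,  0.0002]))
```

View pics/s2.png

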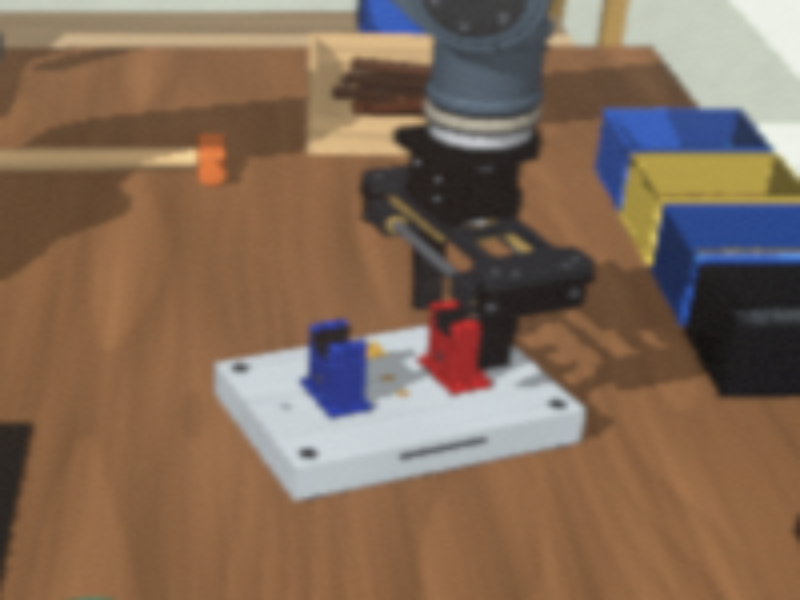

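View pics/c2.png

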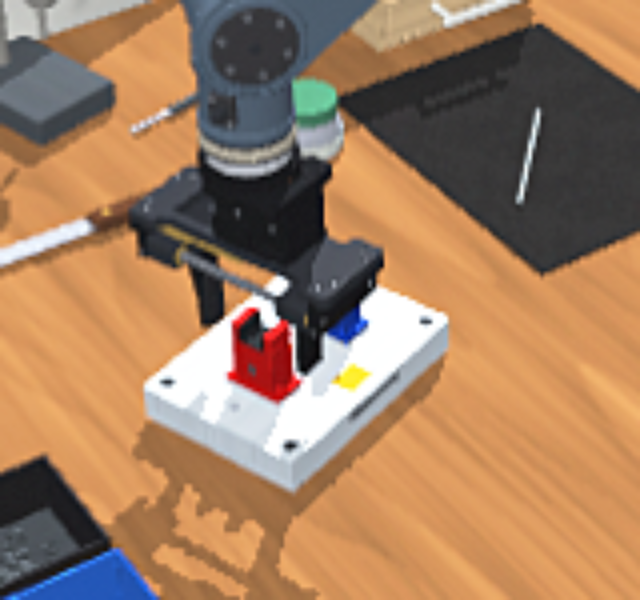

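Run:
```python
from h import *
np.set_printoptions(precision=1,suppress=True)
o=robot.get_obs();p=o['position']
a=np.radians(19.9);x=np.array([np.cos(a),np.sin(a),0]);y=np.array([-x[1],x[0],0])
c=np.array([.6045,-.1125,.098])
for n,off,s in(('scene',[180,140],[4,4]),('side',[220,120],[4,600/180])):
    f=lambda P:(proj(n,P)-off)*s
    print(n,'tips inner',f([p+[0,0,-.014]+.0435*y,p+[0,0,-.014]-.0435*y]))
    print('cheek tops corners',f([c+.013*i*x+.02*j*y for i in(1,-1) for j in (1,-1)]))
```

```text
scene tips inner [[300.9 362.9]
 [214.3 321. ]]
cheek tops corners [[266.2 338.3]
 [226.  318.9]
 [287.2 320.7]
 [247.1 301.7]]
side tips inner [[428.6 308.2]
 [487.2 362.5]]
cheek tops corners [[461.2 297.8]
 [488.9 322.2]
 [427.2 303.7]
 [454.1 328.4]]
```

```bash
python3 -m crank '[[0,0.02,0,0,0,0,1],[0,0.04,0,0,0,0,1],[0,0.055,0,0,0,0,1],[0,0.055,0,0,0,0,1]]'; python3 -m crank '[[0,0,0,0,0,0,0.2],[0,0,0,0,0,0,0],[0,0,0,0,0,0,-0.05]]' 20
```

```text
time: 4.05
position: [0.6044, -0.1114, 0.0615]
tool_rot: [-0.123, 0.697, -0.696, 0.121]
ft_force: [-0.0, -0.0, 0.6]
grip_width: 0.0868
time: 4.42
position: [0.6053, -0.1117, 0.0629]
tool_rot: [0.122, -0.696, 0.697, -0.122]
ft_force: [0.0, -0.9, 0.0]
grip_width: 0.0647
```

```bash
python3 -m crank '[[0,0,0,0,0,0,-0.2],[0,0,0,0,0,0,-0.5],[0,0,0,0,0,0,-1],[0,0,0,0,0,0,-1],[0,0,0,0,0,0,-1],[0,0,0,0,0,0,-1]]' 20
```

```text
time: 5.18
position: [0.6052, -0.1118, 0.0626]
tool_rot: [0.122, -0.696, 0.697, -0.122]
ft_force: [-0.0, -0.5, 0.1]
grip_width: 0.0397
```

```bash
python3 -m crank '[[0,0,0,0,0,0,-1],[0,0,0,0,0,0,-1],[0,-0.0005,-0.001,0.005,0,0,-1],[0,-0.001,-0.002,0.01,0,0,-1],[0,-0.001,-0.002,0.01,0,0,-1]]' 58; python3 -c "
from rig import robot;o=robot.get_obs();print(o['ft_force'],o['moment'])"
```

```text
time: 5.8
position: [0.6049, -0.111, 0.0634]
tool_rot: [0.12, -0.685, 0.708, -0.124]
ft_force: [-0.3, -2.7, 2.3]
grip_width: 0.0396
[-0.31903092 -2.69457847  2.34439735] [-0.25988356  0.26005848 -0.07498895]
```

```bash
python3 -m crank '[[0,-0.001,-0.001,0.006,0,0,-1],[0,-0.002,-0.002,0.012,0,0,-1],[0,-0.002,-0.002,0.012,0,0,-1]]' 58; python3 -c "
from rig import robot;o=robot.get_obs();print(o['ft_force'],o['moment'])"
```

```text
time: 6.18
position: [0.6046, -0.11, 0.0643]
tool_rot: [0.118, -0.671, 0.721, -0.127]
ft_force: [0.9, -3.7, 3.7]
grip_width: 0.0398
[ 0.92305639 -3.65400352  3.72034183] [-0.5543651   0.2721887  -0.03939915]
```

```bash
python3 -m crank '[[0,-0.001,-0.001,0.006,0,0,-1],[0,-0.002,-0.002,0.012,0,0,-1],[0,-0.002,-0.002,0.012,0,0,-1]]' 58
python3 - <<'E'
from h import *
o=robot.get_obs();print(o['ft_force'],o['moment'],R.from_quat(o['tool_rot']).as_matrix()[:,1])
cv2.imwrite('pics/c3.png',cv2.resize(vision.camera('scene')[160:280,190:320],(650,600)))
E
```

```text
time: 6.55
position: [0.6042, -0.1089, 0.0652]
tool_rot: [0.116, -0.658, 0.733, -0.129]
ft_force: [0.2, -4.7, 4.2]
grip_width: 0.04
[ 0.16127988 -4.74178007  4.15645314] [-0.60625634  0.19582255  0.01703169] [ 0.03687649 -0.10156615 -0.99414508]
```

View pics/c3.png

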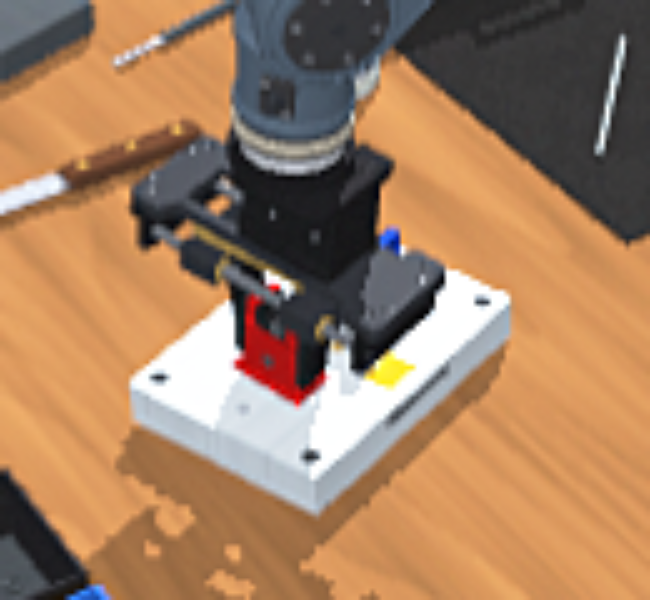

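```bash
python3 -m crank '[[0,-0.0005,0.002,-0.0086,0,0,-1],[0,-0.001,0.004,-0.0172,0,0,-1],[0,-0.0014,0.006,-0.0258,0,0,-1],[0,-0.0018,0.0076,-0.0344,0,0,-1],[0,-0.0018,0.0076,-0.0344,0,0,-1]]' 58
python3 - <<'E'
from h import *
o=robot.get_obs();print(o['ft_force'],o['moment'],R.from_quat(o['tool_rot']).as_matrix()[:,1])
E
```

```text
time: 7.22
position: [0.6054, -0.1124, 0.0653]
tool_rot: [-0.122, 0.697, -0.696, 0.121]
ft_force: [3.0, -4.1, -9.7]
grip_width: 0.0397
[ 2.95301109 -4.10557603 -9.72581242] [-0.74186247 -0.45702366 -0.02296727] [-6.92283757e-04  2.31615110e-03 -9.99997078e-01]
```

```bash
python3 -m crank '[[0,0.001,0.002,-0.0086,0,0,-1],[0,0.0008,0.004,-0.0172,0,0,-1],[0,0.0008,0.004,-0.0172,0,0,-1]]' 58
python3 - <<'E'
from h import *
o=robot.get_obs();print(o['ft_force'],o['moment'],R.from_quat(o['tool_rot']).as_matrix()[:,1])
E
```

```text
time: 7.6
position: [0.6059, -0.114, 0.0656]
tool_rot: [-0.125, 0.716, -0.677, 0.118]
ft_force: [2.7, -2.9, -7.2]
grip_width: 0.0393
[ 2.68260436 -2.87644499 -7.16101946] [-0.53615418 -0.49621779 -0.01322127] [-0.01922171  0.0533992  -0.99838823]
```

```bash
python3 -m crank '[[0,0.001,0.002,-0.0086,0,0,-1],[0,0.0015,0.004,-0.0172,0,0,-1],[0,0.0015,0.004,-0.0172,0,0,-1]]' 58
python3 - <<'E'
from h import *
o=robot.get_obs();print(o['ft_force'],o['moment'],R.from_quat(o['tool_rot']).as_matrix()[:,1])
cv2.imwrite('pics/c4.png',cv2.resize(vision.camera('scene')[160:280,190:320],(650,600)))
E
```

```text
time: 7.98
position: [0.6065, -0.1156, 0.0654]
tool_rot: [-0.128, 0.734, -0.657, 0.115]
ft_force: [0.1, -0.3, -1.8]
grip_width: 0.0397
[ 0.09501628 -0.3221377  -1.79215917] [-0.00798836 -0.22492775  0.11227823] [-0.03776751  0.10482561 -0.99377322]
```

View pics/c4.png

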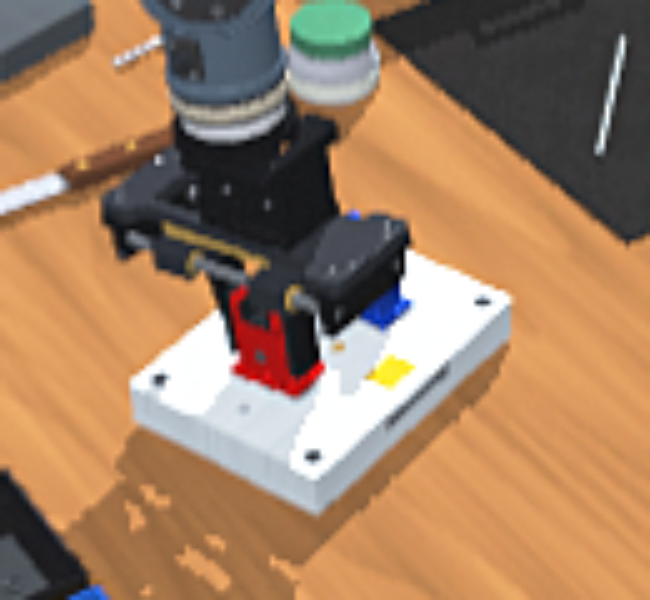

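```bash
python3 -m crank '[[0,-0.0005,-0.002,0.0086,0,0,-1],[0,-0.0008,-0.004,0.0172,0,0,-1],[0,-0.001,-0.006,0.0258,0,0,-1],[0,-0.0012,-0.0076,0.0344,0,0,-1],[0,-0.0012,-0.0076,0.0344,0,0,-1]]' 58
python3 - <<'E'
from h import *
o=robot.get_obs();print(o['ft_force'],o['moment'],R.from_quat(o['tool_rot']).as_matrix()[:,1])
E
```

```text
time: 8.65
position: [0.6051, -0.1116, 0.0657]
tool_rot: [-0.123, 0.697, -0.696, 0.122]
ft_force: [2.1, 2.0, -3.8]
grip_width: 0.0398
[ 2.1444594   2.03280787 -3.76495344] [ 0.32412421 -0.31589392 -0.00420867] [-9.10301912e-04  1.09557362e-03 -9.99998986e-01]
```

```bash
python3 -m crank '[[0,-0.0007,-0.002,0.0086,0,0,-1],[0,-0.0014,-0.004,0.0172,0,0,-1],[0,-0.002,-0.006,0.0258,0,0,-1],[0,-0.0026,-0.0076,0.0344,0,0,-1],[0,-0.0026,-0.0076,0.0344,0,0,-1]]' 58
python3 - <<'E'
from h import *
o=robot.get_obs();print(o['ft_force'],o['moment'],R.from_quat(o['tool_rot']).as_matrix()[:,1])
E
```

```text
time: 9.28
position: [0.6038, -0.1082, 0.0668]
tool_rot: [0.116, -0.658, 0.733, -0.129]
ft_force: [2.6, 3.6, -10.9]
grip_width: 0.0398
[  2.59178511   3.57406172 -10.87148743] [ 0.9794422  -0.41759843  0.1135868 ] [ 0.03570575 -0.10039006 -0.99430726]
```

```bash
python3 -m crank '[[0,0.001,-0.002,0.0086,0,0,-1],[0,0.001,-0.002,0.0086,0,0,-1]]' 58
python3 - <<'E'
from h import *
o=robot.get_obs();print(o['ft_force'],o['moment'],R.from_quat(o['tool_rot']).as_matrix()[:,1])
cv2.imwrite('pics/c5.png',cv2.resize(vision.camera('scene')[160:280,190:320],(650,600)))
E
```

```text
time: 9.52
position: [0.6035, -0.1076, 0.0668]
tool_rot: [0.114, -0.648, 0.741, -0.13]
ft_force: [1.9, 4.3, -7.2]
grip_width: 0.0399
[ 1.85798804  4.31284125 -7.21791179] [ 1.07402664 -0.16278465  0.16129651] [ 0.04475606 -0.1252141  -0.99111973]
```

View pics/c5.png

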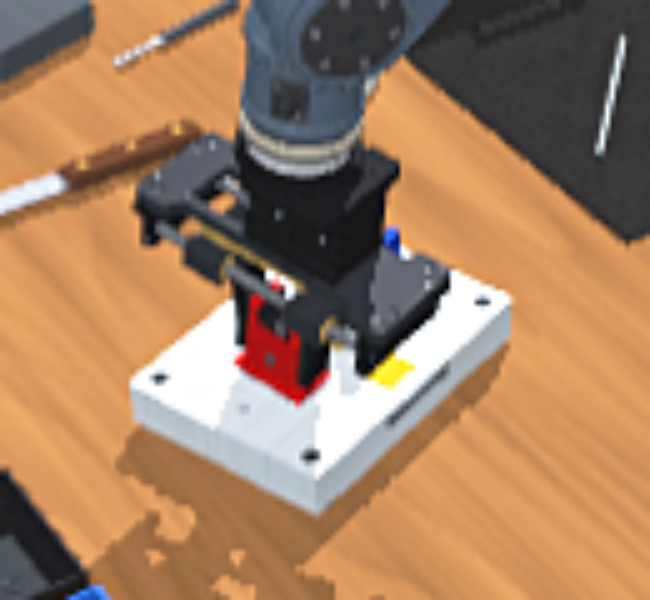

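```bash
python3 -m crank '[[0,0,0.0025,-0.01,0,0,-1],[0,0,0.005,-0.02,0,0,-1],[0,-0.0005,0.0075,-0.03,0,0,-1],[0,-0.0008,0.01,-0.04,0,0,-1],[0,-0.0008,0.01,-0.04,0,0,-1]]' 58
python3 - <<'E'
from h import *
o=robot.get_obs();print(o['ft_force'],o['moment'],R.from_quat(o['tool_rot']).as_matrix()[:,1])
E
```

```text
time: 10.2
position: [0.6054, -0.113, 0.0677]
tool_rot: [0.121, -0.694, 0.699, -0.122]
ft_force: [1.4, 3.3, -6.7]
grip_width: 0.0397
[ 1.41161892  3.32654214 -6.67449262] [ 0.89976072 -0.37231951  0.13726586] [ 0.00206474 -0.0063051  -0.99997799]
```

```bash
python3 -m crank '[[0,-0.0003,0.0025,-0.01,0,0,-1],[0,-0.0006,0.005,-0.02,0,0,-1],[0,-0.0009,0.0075,-0.03,0,0,-1],[0,-0.0012,0.0095,-0.038,0,0,-1],[0,-0.0012,0.0095,-0.038,0,0,-1]]' 58
python3 - <<'E'
from h import *
o=robot.get_obs();print(o['ft_force'],o['moment'],R.from_quat(o['tool_rot']).as_matrix()[:,1])
cv2.imwrite('pics/c6.png',cv2.resize(vision.camera('scene')[160:280,190:320],(650,600)))
E
```

```text
time: 10.82
position: [0.6071, -0.1177, 0.0682]
tool_rot: [-0.128, 0.734, -0.657, 0.115]
ft_force: [0.4, 1.2, -10.1]
grip_width: 0.0398
[  0.35050669   1.18879284 -10.12927224] [ 0.0901803  -0.45917958 -0.02072462] [-0.03798149  0.10471591 -0.99377663]
```

View pics/c6.png

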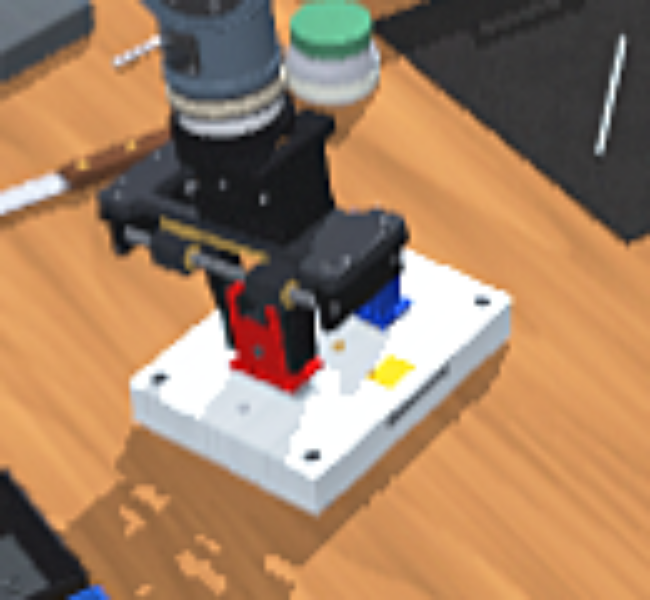

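```bash
python3 -m crank '[[0,0,-0.0025,0.01,0,0,-1],[0,0,-0.005,0.02,0,0,-1],[0,-0.0003,-0.0075,0.03,0,0,-1],[0,-0.0006,-0.0095,0.038,0,0,-1],[0,-0.0006,-0.0095,0.038,0,0,-1]]' 58
python3 - <<'E'
from h import *
o=robot.get_obs();print(o['ft_force'],o['moment'],R.from_quat(o['tool_rot']).as_matrix()[:,1])
E
```

```text
time: 11.5
position: [0.6053, -0.1127, 0.0695]
tool_rot: [0.122, -0.693, 0.7, -0.123]
ft_force: [0.6, -1.7, -6.5]
grip_width: 0.0396
[ 0.62965878 -1.69934685 -6.46742637] [-0.33496406 -0.0135182   0.03129644] [ 0.0027525  -0.00899968 -0.99995571]
```

```bash
python3 -m crank '[[0,-0.0004,-0.0025,0.01,0,0,-1],[0,-0.0008,-0.005,0.02,0,0,-1],[0,-0.0012,-0.0075,0.03,0,0,-1],[0,-0.0016,-0.0095,0.038,0,0,-1],[0,-0.0016,-0.0095,0.038,0,0,-1]]' 58
python3 - <<'E'
from h import *
o=robot.get_obs();print(o['ft_force'],o['moment'],R.from_quat(o['tool_rot']).as_matrix()[:,1])
E
```

```text
time: 12.12
position: [0.6036, -0.1078, 0.0699]
tool_rot: [0.114, -0.651, 0.739, -0.13]
ft_force: [0.2, -0.0, -6.5]
grip_width: 0.0399
[ 0.21043645 -0.03771046 -6.49210685] [0.01263899 0.14348772 0.02673754] [ 0.04281193 -0.11989895 -0.99186258]
```

```bash
python3 -m crank '[[0,-0.0002,0.0025,-0.01,0,0,-1],[0,-0.0004,0.005,-0.02,0,0,-1],[0,-0.0007,0.0075,-0.03,0,0,-1],[0,-0.001,0.01,-0.04,0,0,-1],[0,-0.001,0.01,-0.04,0,0,-1]]' 58
python3 - <<'E'
from h import *
o=robot.get_obs();print(o['ft_force'],o['moment'],R.from_quat(o['tool_rot']).as_matrix()[:,1])
E
```

```text
time: 12.75
position: [0.6054, -0.1129, 0.0708]
tool_rot: [0.122, -0.696, 0.697, -0.122]
ft_force: [-0.1, 0.4, -9.3]
grip_width: 0.0403
[-0.13463088  0.36790297 -9.27257403] [ 0.15904629 -0.11947862  0.04096106] [ 3.57165597e-05 -6.56225394e-04 -9.99999784e-01]
```

```bash
python3 -m crank '[[0,-0.0004,0.0025,-0.01,0,0,-1],[0,-0.0008,0.005,-0.02,0,0,-1],[0,-0.0012,0.0075,-0.03,0,0,-1],[0,-0.0014,0.0095,-0.038,0,0,-1],[0,-0.0014,0.0095,-0.038,0,0,-1]]' 58
python3 - <<'E'
from h import *
o=robot.get_obs();print(o['ft_force'],o['moment'],R.from_quat(o['tool_rot']).as_matrix()[:,1])
cv2.imwrite('pics/c7.png',cv2.resize(vision.camera('scene')[160:280,190:320],(650,600)))
E
```

```text
time: 13.38
position: [0.607, -0.1174, 0.0715]
tool_rot: [-0.129, 0.737, -0.654, 0.114]
ft_force: [0.9, 1.2, -11.1]
grip_width: 0.04
[  0.9253904    1.1620182  -11.13020345] [-0.06032822 -0.1595625  -0.00392065] [-0.04041977  0.11137827 -0.99295575]
```

View pics/c7.png

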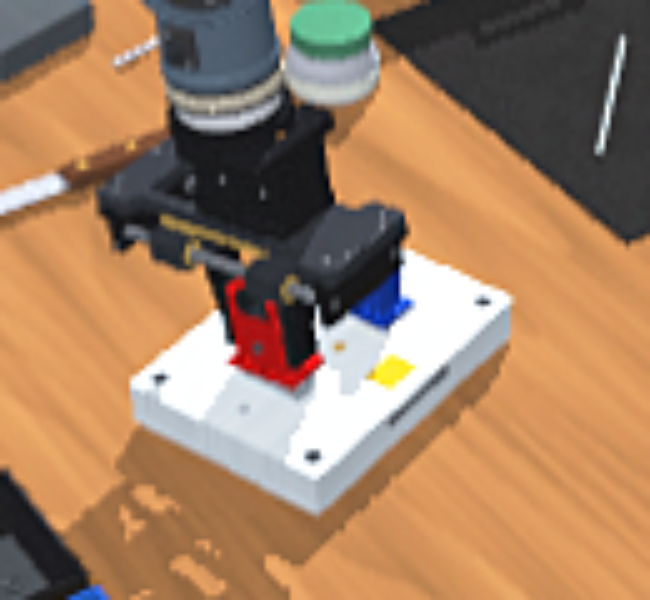

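```bash
python3 -m crank '[[0,0,-0.0025,0.01,0,0,-1],[0,0,-0.005,0.02,0,0,-1],[0,-0.0002,-0.0075,0.03,0,0,-1],[0,-0.0004,-0.01,0.04,0,0,-1],[0,-0.0004,-0.01,0.04,0,0,-1]]' 58
python3 - <<'E'
from h import *
o=robot.get_obs();print(o['ft_force'],o['moment'],R.from_quat(o['tool_rot']).as_matrix()[:,1])
E
```

```text
time: 14.05
position: [0.6052, -0.1121, 0.073]
tool_rot: [0.122, -0.693, 0.7, -0.123]
ft_force: [-0.9, 1.3, -6.8]
grip_width: 0.0397
[-0.8598415   1.26067886 -6.7605434 ] [0.04789237 0.26191263 0.0759834 ] [ 0.00261637 -0.00849834 -0.99996047]
```

```bash
python3 -m crank '[[0,-0.0003,-0.0025,0.01,0,0,-1],[0,-0.0006,-0.005,0.02,0,0,-1],[0,-0.001,-0.0075,0.03,0,0,-1],[0,-0.0014,-0.0095,0.038,0,0,-1],[0,-0.0014,-0.0095,0.038,0,0,-1]]' 58
python3 - <<'E'
from h import *
o=robot.get_obs();print(o['ft_force'],o['moment'],R.from_quat(o['tool_rot']).as_matrix()[:,1])
E
```

```text
time: 14.68
position: [0.6035, -0.1077, 0.0735]
tool_rot: [0.114, -0.651, 0.739, -0.13]
ft_force: [-2.6, 1.7, -3.8]
grip_width: 0.0401
[-2.57089109  1.73251504 -3.78770752] [0.6155667  0.51331811 0.04666397] [ 0.04284848 -0.1197929  -0.99187382]
```

```bash
python3 -m crank '[[0,-0.0005,0.0025,-0.01,0,0,-1],[0,-0.001,0.005,-0.02,0,0,-1],[0,-0.0015,0.0075,-0.03,0,0,-1],[0,-0.002,0.0095,-0.038,0,0,-1],[0,-0.002,0.0095,-0.038,0,0,-1]]' 58
python3 - <<'E'
from h import *
o=robot.get_obs();print(o['ft_force'],o['moment'],R.from_quat(o['tool_rot']).as_matrix()[:,1])
E
```

```text
time: 15.3
position: [0.6055, -0.1128, 0.0749]
tool_rot: [0.121, -0.694, 0.699, -0.122]
ft_force: [-1.0, 1.7, -5.5]
grip_width: 0.0396
[-0.98558809  1.70627811 -5.54740367] [0.31227899 0.50698852 0.00679037] [ 0.00270667 -0.00746718 -0.99996846]
```

```bash
python3 -m crank '[[0,-0.0005,0.0025,-0.01,0,0,-1],[0,-0.001,0.005,-0.02,0,0,-1],[0,-0.001,0.005,-0.02,0,0,-1]]' 58
python3 - <<'E'
from h import *
o=robot.get_obs();print(o['ft_force'],o['moment'],R.from_quat(o['tool_rot']).as_matrix()[:,1])
cv2.imwrite('pics/c8.png',cv2.resize(vision.camera('scene')[160:280,190:320],(650,600)))
E
```

```text
time: 15.68
position: [0.6065, -0.1156, 0.0756]
tool_rot: [-0.125, 0.715, -0.677, 0.118]
ft_force: [-1.4, 0.4, -4.0]
grip_width: 0.0398
[-1.44521372  0.3752496  -4.04627679] [-0.10003562  0.47682662  0.24274048] [-0.01847123  0.05162185 -0.99849587]
```

View pics/c8.png

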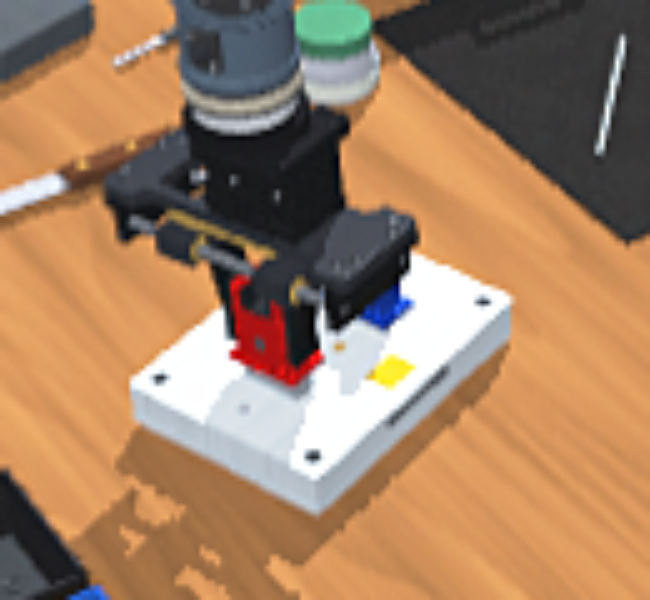

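```bash
python3 -m crank '[[0,-0.001,-0.0025,0.009,0,0,-1],[0,-0.002,-0.0045,0.0166,0,0,-1],[0,-0.003,-0.0045,0.0166,0,0,-1],[0,-0.003,-0.0045,0.0166,0,0,-1]]' 58
python3 - <<'E'
from h import *
np.set_printoptions(precision=4,suppress=True)
o=robot.get_obs();print(o['ft_force'],o['moment'],R.from_quat(o['tool_rot']).as_matrix()[:,1]);print(goal(o,[.605,-.1117,.082],np.radians(19.9),-1))
E
```

```text
time: 16.23
position: [0.6053, -0.1123, 0.0774]
tool_rot: [-0.122, 0.698, -0.695, 0.122]
ft_force: [-3.2, -1.0, -2.1]
grip_width: 0.04
[-3.1535 -0.9654 -2.1052] [-0.1382  0.7076  0.0072] [-0.0013  0.0029 -1.    ]
(array([ 0.0001, -0.0093, -0.0014]), array([ 0.001 , -0.0002,  0.0001]))
```

```bash
python3 -m crank '[[0,-0.002,0,0.001,0,0,-1],[0,-0.004,-0.001,0.001,0,0,-1],[0,-0.006,-0.001,0.001,0,0,-1],[0,-0.008,-0.001,0.001,0,0,-1],[0,-0.008,-0.001,0.001,0,0,-1]]' 58
python3 - <<'E'
from h import *
np.set_printoptions(precision=4,suppress=True)
o=robot.get_obs();print(o['ft_force'],o['moment'])
E
```

```text
time: 16.85
position: [0.6054, -0.1123, 0.0811]
tool_rot: [0.122, -0.696, 0.697, -0.122]
ft_force: [-2.7, -0.6, -3.7]
grip_width: 0.0395
[-2.7103 -0.624  -3.6795] [-0.1786  0.6354  0.0115]
```

```bash
python3 -m crank '[[0,-0.003,0,0,0,0,-1],[0,-0.006,0,0,0,0,-1],[0,-0.009,0,0,0,0,-1],[0,-0.012,0,0,0,0,-1],[0,-0.012,0,0,0,0,-1]]' 58; python3 -m crank '[[0,-0.005,0,0,0,0,-1],[0,-0.012,0,0,0,0,-1],[0,-0.02,0,0,0,0,-1],[0,-0.028,0,0,0,0,-1],[0,-0.033,0,0,0,0,-1],[0,-0.035,0,0,0,0,-1],[0,-0.035,0,0,0,0,-1],[0,-0.035,0,0,0,0,-1],[0,-0.035,0,0,0,0,-1]]' 58
python3 - <<'E'
from h import *
np.set_printoptions(precision=4,suppress=True)
o=robot.get_obs();print(o['ft_force'],o['moment'],np.abs(o['joint_velocities']).max())
cv2.imwrite('pics/c9.png',cv2.resize(vision.camera('scene')[160:280,190:320],(650,600)))
cv2.imwrite('pics/s9.png',cv2.resize(vision.camera('side')[150:290,230:400],(728,600)))
E
```

```text
time: 17.48
position: [0.6058, -0.1124, 0.0874]
tool_rot: [0.122, -0.696, 0.697, -0.122]
ft_force: [0.6, -0.1, -3.4]
grip_width: 0.0396
time: 18.6
position: [0.6052, -0.1123, 0.1044]
tool_rot: [0.122, -0.696, 0.697, -0.122]
ft_force: [-0.2, -0.2, -2.8]
grip_width: 0.0396
[-0.2157 -0.1511 -2.8196] [ 0.0335  0.0555 -0.0384] 0.00210494997466099
```

View pics/c9.png

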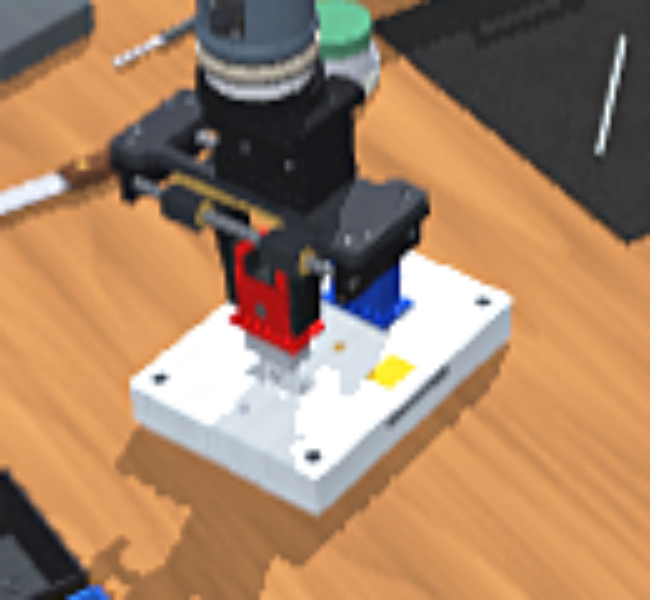

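View pics/s9.png

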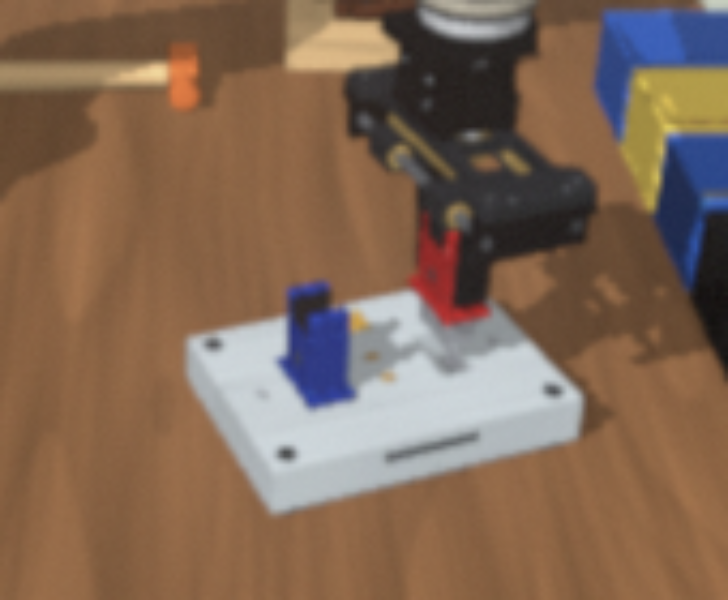

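Run:
```python
from h import *
np.set_printoptions(precision=1,suppress=True)
a=np.radians(19.9);x=np.array([np.cos(a),np.sin(a),0]);y=np.array([-x[1],x[0],0])
c=np.array([.6050,-.1115,0])
for dz in(.074,.078,.082):
  P=[c+i*.016*x+j*.027*y+[0,0,dz] for i,j in((1,-1),(1,1),(-1,1))]
  print(dz,((proj('scene',P)-[190,160])*5).ravel(),((proj('side',[c+.016*x-.027*y+[0,0,dz],c-.016*x-.027*y+[0,0,dz]])-[230,150])*600/140).ravel())
```

```text
0.074 [223.2 327.6 290.4 360.6 322.4 333.2] [487.9 321.7 442.3 331.7]
0.078 [222.8 322.7 290.1 355.7 322.1 328.3] [488.4 316.4 442.8 326.4]
0.082 [222.4 317.8 289.8 350.8 321.9 323.4] [489.  311.1 443.3 321.1]
```

```bash
python3 -c "
from rig import robot
print(robot.hand_in())"
```

```text
the job is handed in; nothing more can be done
None
```

I rocked the red block free of its pocket and handed the job in after 18.7 s. The gripper was still holding the block, upright and clear of the pocket; no verdict is reported.

**What I did:** I gripped the block across its 40 mm with 58 N and rocked it about 6–7.5 degrees each way, three times to each side, then eased it off the plungers. The tool showed it climbing about 13 mm while rocking. I then lifted it straight up to about 42 mm above its seated height.

**Last checks:**
- **Height:** both fixed cameras put the flange 43–44 mm above its seat, so the tongue's underside is about 21 mm above the fixture's top face.
- **Contact:** the vertical force on the tool is -2.8 N, about the block's weight, and the sideways forces are near zero. The block touches nothing else.
- **Fixture and blue block:** I saw no movement in the pictures; the blue block looks fully seated. The highest upward pull I read was about 11 N, below the 15 N that would lift an end. I only read it between moves, so brief peaks could have been higher.

**What disagreed or stays uncertain:**
- The wrist camera and the fixed cameras differed by 3–5 mm in y on the block's position. I gripped between the two estimates, and closing the fingers produced almost no sideways force.
- The fixture's +y direction could not be told for certain from the pictures, because it could have been turned 180 degrees. Rocking several times each way gives the required order in either case.

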